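# Lock the white standard into the sprung sample holder and hold the cap down

## Task

Take the wider of the two white reference standards out of its tray by the knob and set it face down and flat on the sprung pan of the sample holder, letting go of it there. Then put the grey bayonet cap on with its two lugs in the rim notches, push it down against the spring until its flange meets the rim, turn it clockwise (seen from above) a quarter turn to its stop, and finish still gripping the cap and pressing it down on the rim, because the lock has some slack and the cap lifts if you ease off, which lets light into the reading. Leave the narrower standard and the other loose things on the bench where they are.

Things in the scene. Friction and masses are not known exactly. Their poses are not given: they have to be found in the camera images.
- holder: Bench-fixed aluminium sample holder: 132 x 104 x 10 mm base plate with an upright tube, 78 mm outside, 62 mm bore, rim 60 mm above the bench. Origin on the tube axis at the bench, z up, x along the plate's long side towards the fibre connector. Two like rim notches, on the +x and -x sides, lead into slots through the wall that run clockwise seen from above.
- holder_rim (a point): Point on the tube axis at the height of the rim (60 mm above the bench).
- pan (a joint): Sprung round pan (59 mm diameter, steel with a window) in the bore, travel in m: 0 is up, where its top is 14 mm below the rim; grows as it is pressed down, to 0.020. Spring 3 N at 0, growing 0.4 N per mm. With the wide standard in it and the cap's flange on the rim it reads 0.018 (about 10 N).
- standard_wide: The wider reference standard: a disc 54 mm in diameter and 10 mm thick, white ceramic face underneath, with a round upright steel knob on top, 18 mm in diameter and 20 mm high (top 30 mm above the face). 0.13 kg. Origin at the centre of its underside, z up through the knob. At rest on the holder's pan its knob stands 16 mm above the rim.
- standard_narrow: The narrower reference standard, to be left in the tray: the same form and the same knob, but the disc is only 38 mm in diameter. Origin at the centre of its underside.
- tray: Low open grey tray, 90 x 172 x 12 mm with a 4 mm floor and 4 mm walls, fixed to the bench; the two standards stand in it side by side along its long (y) axis, 84 mm apart, either one at either end. Origin under its centre.
- cap: Loose grey bayonet cap, standing on the bench on its plug: a hollow plug 59 mm in diameter (tapered foot), 22 mm high, with two lugs 8 mm wide, 6 mm high at its foot on the +x and -x sides, 73 mm over both; above it a flange 78 mm in diameter, 6 mm thick, and a bar grip. A half turn makes no difference to it. 0.22 kg. Origin at the centre of the plug's foot, z up.
- cap_flange (a point): Centre of the underside of the cap's flange, 22 mm above the foot of the plug; it coincides with holder_rim when the cap is fully down.
- beaker: Bystander: clear 100 ml beaker, 53 mm in diameter and 70 mm high, standing; origin at its underside.
- marker: Bystander: marker pen with a black cap, 131 mm long, lying near the front edge; origin at its underside.
- tweezers: Bystander: steel tweezers, 130 mm long, lying near the front edge; origin at their underside.
- tape: Bystander: roll of tape, 78 mm across and 19 mm high, lying flat; origin at its underside.
- holder_entry (a point): Middle of the +x rim notch, at rim height, 35 mm from the axis. The notches are 13.5 mm wide (19 mm at the mouth). A cap pushed right down turns 80 degrees clockwise from the notches to the stop; it cannot turn the other way, nor before its flange is within 4.5 mm of the rim. A locked cap can still rise 4.5 mm in the slots.
- cap_grip (a point): Centre of the cap's bar grip, 41 mm above the foot of the plug: a bar 14 mm wide (along the cap's y), 52 mm long (x, in line with the lugs), 26 mm high, from the top of the flange (28 mm above the foot) to 54 mm above the foot.

How it is judged:
By the outcome, as a careful person would: the job done as asked, in the order asked, and still so for the second after the job is handed in, while the arm keeps its last pose, push and grip.
It also fails if it takes over 51 s, if anything falls off the work surface, if the arm or the gripper's body presses on something with over 40 N, if the wrist force passes 120 N, or if a joint passes its speed limit or range.

## Robot

A 6-joint arm with a two-finger parallel gripper is mounted at the origin on a cart in front of the work surface, level with it; the furniture and walls round the work are solid. World frame = base frame: x ahead of the robot, y to its left, z up, the work surface at z = 0. Lengths are in m, angles in rad, forces in N, time in s.
With the tool pointing down it reaches from about 0.375 to 0.75 m from the base axis. Payload 9 kg.
Tool frame: the origin (TCP) lies between the finger pads; the fingertips stand r.finger_overhang ahead of it and the grasp point (between the pads) lies 3 mm ahead of it (r.finger_overhang is the distance from the TCP to the fingertips, in m); z points along the fingers, y is the line along which they close (so a half turn about z gives the same grasp; the last joint's range is limited). The gripper opens to 85 mm and grips with 20 to 120 N. Pads are 22 mm wide; open, the fingers measure 114 mm over their backs; the gripper's body (76 mm by 85 mm) begins 54 mm behind the grasp point. The pads swing forward as they close: fully open they stand 13 mm farther back than shut.
Start: joints at [1.027, 0.104, 0.097, 1.564, 0, 1.353], TCP at [0.192, 0.568, 0.253] pointing down, gripper open.
Joint ranges: [-2.99, 2.99], [-0.84, 1.86], [-1.1, 1.16], [-1.84, 2.11], [-1.51, 1.56], [-3.14, 3.14]. Speed limits (rad/s): [2.22, 2.22, 2.57, 3.14, 3.14, 3.14].

## Interface

Orientations are given as a unit quaternion [w, x, y, z].
In Python, from cell import r, order, probe_bus, read_camera gives the robot as it stands (r), with the cameras as plain functions, the job (order) and the readings (probe_bus).
- The arm moves only by the tool move_tool, called after ">>>" as name(argument=value, ...) on one line, values as JSON. Schema: {"type":"object","properties":{"increments":{"type":"array","items":{"type":"array","prefixItems":[{"type":"number"},{"type":"array","items":{"type":"number"},"minItems":3,"maxItems":3},{"type":"number"}],"minItems":3,"maxItems":3},"minItems":1,"maxItems":5},"squeeze":{"type":"number"},"only":{"type":"string"},"quiet":{"type":"boolean"},"lines":{"type":"string"}},"required":["increments"],"additionalProperties":false}. increments is a list of rows, 1 to 5 of them, each written [opening, [dx, dy, dz], turn]: the opening from 0.0 (shut) to 1.0 (fully open), then dx, dy, dz in a scale on which 1.0 is 1 m, then a turn about the tool's z in shares of 4 rad (1.0 is 4 rad); each row is the pose to reach, as a shift and turn from the pose commanded when the call began, along the tool's axes at that moment; what a row does not reach only later rows make up. A row lasts 1/8 s, in which the tool goes at most 0.0625 m and 0.188 rad, less where a joint would pass 70% of its speed; a pose out of reach is approached as far as the arm can. The fingers move at their own pace and stop on an object; squeeze is the grip in N (left out, the last holds). Time passes only in rows, so rows that do not move let the fingers close. The tool returns the time, the measured TCP pose, the force, the opening and the grip force at its end. only (a regular expression) keeps the lines of the reply that match it, lines (a string "A,B") keeps lines A to B, and quiet returns only ok. No shift or turn number may pass 1 either way. Input that does not fit is refused with a message, and nothing moves.
- probe_bus.get_obs(): the state, without advancing time (a new reading comes with each control period).
- read_camera(name): name is "side" or "top" or "wrist"; returns a dict with "pixels" (384x512x3 uint8, blue, green, red), "intrinsics" (3x3 intrinsics, pixels), "k1" (the pictures are not rectified: a ray, as slopes to the right and down, at radius r is drawn at 1 + k1 r^2 times it, then the intrinsics apply), "rvec" (rotation vector, rad) and "tvec" (3), from world to camera coordinates, as OpenCV has them; the wrist camera has in their place "mount" (4x4, takes a point from camera to tool coordinates, whose origin is the TCP and whose axes are the flange's). Camera axes: x right, y down, z forward; pixel columns grow to the right and rows downward; lengths in m; the calibration is good to about 2 mm. A picture is of the moment at which its call begins: read the wrist's pose just before it. There is no depth.
- order.sign_off(): hands the job in; it is judged then, once.
The state is a dict: "time": time; "q": joint angles; "qd": joint speeds; "tau": joint torques, N m; "eef_pos": TCP position; "tcp_rot": TCP orientation; "ft_force": force on the tool from outside, world axes, zero at the start; "ft_torque": the same for the moment, N m; "grip_width": opening from 0.0 (shut) to 1.0 (fully open); "finger_force": force on a finger pad.
Only numpy, scipy, OpenCV 4.12 (cv2) and the standard library are available. Lean on these libraries where they do the work, as an engineer would, in place of code of your own. Each camera call takes 0.05 s, during which the arm holds its last target. There are 200 camera calls.

## Working session

There is one attempt and no reset: what is moved stays moved. The work goes in short steps, Python scripts to look and compute and a tool call to move; the robot and the scene stay as the last step left them, time stands still between calls to the robot, and variables do not carry over. Pictures are saved under pics/ and viewed, at most 10 in all, crops included, and the job is handed in when it is done.

```bash
ls; mkdir -p pics
```

Run:
```python
from cell import r, order, probe_bus, read_camera
import cv2,numpy as np
o=probe_bus.get_obs();print({k:np.round(v,3) for k,v in o.items()},r.finger_overhang)
ims=[]
for n in("top","side","wrist"):
    c=read_camera(n);cv2.imwrite(f"pics/{n}0.png",c["pixels"])
    np.savez(f"{n}0.npz",**c)
    print(n,{k:np.round(v,4).tolist() for k,v in c.items() if k!="pixels"})
```

```text
cell.py
pics
{'time': np.float64(0.0), 'q': array([ 1.027,  0.105,  0.096,  1.564, -0.   ,  1.353]), 'qd': array([ 0.   , -0.001, -0.   ,  0.   ,  0.   ,  0.001]), 'tau': array([-4.0000e-03, -5.5692e+01,  5.0366e+01,  1.6000e-02, -0.0000e+00,
        0.0000e+00]), 'eef_pos': array([0.192, 0.568, 0.253]), 'tcp_rot': array([-0.   ,  0.162,  0.987, -0.001]), 'ft_force': array([-0.536, -0.383,  0.132]), 'ft_torque': array([ 0.003, -0.015, -0.015]), 'finger_force': np.float64(0.0), 'grip_width': np.float64(1.0)} 0.022
top {'intrinsics': [[421.7163, 0.0, 257.543], [0.0, 421.7163, 189.4311], [0.0, 0.0, 1.0]], 'k1': -0.0699, 'rvec': [2.0972, -2.1455, 0.1539], 'tvec': [0.0154, 0.5309, 1.1826]}
side {'intrinsics': [[425.1048, 0.0, 256.1919], [0.0, 425.1048, 193.0029], [0.0, 0.0, 1.0]], 'k1': -0.0022, 'rvec': [0.0741, -2.7193, 1.4939], 'tvec': [0.5359, 0.0824, 1.0743]}
wrist {'intrinsics': [[345.583, 0.0, 253.5892], [0.0, 345.583, 187.5129], [0.0, 0.0, 1.0]], 'k1': -0.0033, 'mount': [[-0.0005, -0.9577, -0.2876, 0.0726], [1.0, -0.0002, -0.001, -0.0004], [0.0009, -0.2876, 0.9577, -0.1205], [0.0, 0.0, 0.0, 1.0]]}
```

View pics/top0.png

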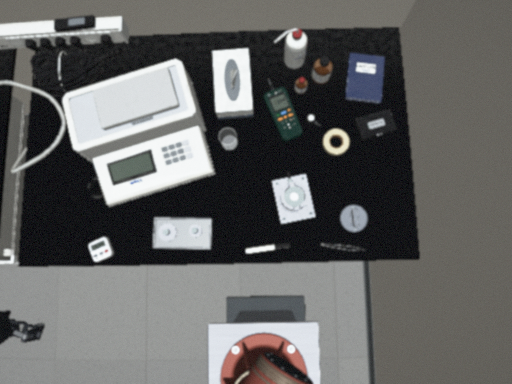

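View pics/side0.png

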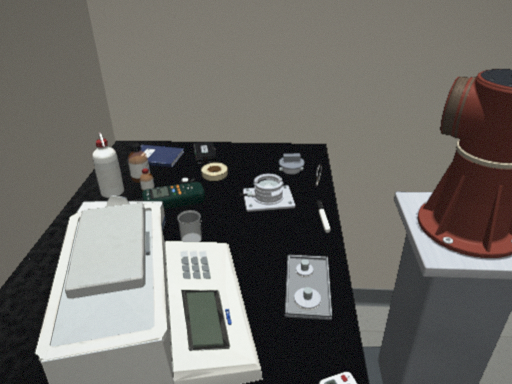

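Top view: the wide standard is the left one in the tray at (168,232), the narrow one is at (196,231), the holder tube is at (293,197) and the cap at (354,218). Side view agrees: wide standard (307,297), holder (268,187), cap (291,163). Next I'll get rough positions, then go to wrist views.

Create h.py:
```python
import numpy as np,cv2
from scipy.spatial.transform import Rotation as R
def pose(c,o=None):
    "camera-to-world R,t"
    if "mount" in c:
        Rt=R.from_quat(np.roll(o["tcp_rot"],-1)).as_matrix();m=np.array(c["mount"])
        return Rt@m[:3,:3],Rt@m[:3,3]+o["eef_pos"]
    A=cv2.Rodrigues(np.array(c["rvec"],float))[0];return A.T,-A.T@np.array(c["tvec"])
def ray(c,o,uv):
    K=np.array(c["intrinsics"]);d=np.array([(uv[0]-K[0,2])/K[0,0],(uv[1]-K[1,2])/K[1,1]]);s=d.copy()
    for _ in range(20): s=d/(1+c["k1"]*(s@s))
    A,t=pose(c,o);v=A@np.array([*s,1]);return t,v/np.linalg.norm(v)
def plane(c,o,uv,z):
    t,v=ray(c,o,uv);return t+v*(z-t[2])/v[2]
def meet(rays):
    M=np.zeros((3,3));b=np.zeros(3)
    for t,v in rays: P=np.eye(3)-np.outer(v,v);M+=P;b+=P@t
    x=np.linalg.solve(M,b);return x,[np.linalg.norm(np.cross(x-t,v)) for t,v in rays]
def project(c,o,X):
    A,t=pose(c,o);p=A.T@(np.array(X)-t);s=p[:2]/p[2];s=s*(1+c["k1"]*(s@s));K=np.array(c["intrinsics"]);return K[:2,:2]@s+K[:2,2]
def totool(o,d): return R.from_quat(np.roll(o["tcp_rot"],-1)).as_matrix().T@d
def snap(name):
    from cell import r, order, probe_bus, read_camera
    import pickle
    o=probe_bus.get_obs();c=read_camera("wrist");cv2.imwrite(f"pics/{name}.png",c["pixels"]);pickle.dump((c,o),open(name+".pkl","wb"));return c,o
def load(n):
    import pickle;return pickle.load(open(n+".pkl","rb"))
```

Run:
```python
from h import *
T=dict(np.load("top0.npz"));S=dict(np.load("side0.npz"))
for n,a,b,z in(("wide",(168,232),(308,290),.03),("narrow",(196,231),(305,261),.03),("holder",(293,196),(268,181),.06),("cap",(354,218),(291,157),.054)):
    x,e=meet([ray(T,None,a),ray(S,None,b)]);print(n,x.round(3),np.round(e,3),plane(T,None,a,z).round(3),plane(S,None,b,z).round(3),np.hypot(*x[:2]).round(3))
from cell import r, order, probe_bus, read_camera
o=probe_bus.get_obs();print(R.from_quat(np.roll(o["tcp_rot"],-1)).as_matrix().round(3))
```

```text
wide [0.415 0.269 0.025] [0.001 0.001] [0.414 0.268 0.03 ] [0.416 0.274 0.03 ] 0.495
narrow [0.417 0.186 0.028] [0.002 0.002] [0.415 0.186 0.03 ] [0.419 0.188 0.03 ] 0.457
holder [ 0.509 -0.098  0.059] [0.001 0.001] [ 0.507 -0.098  0.06 ] [ 0.51  -0.098  0.06 ] 0.518
cap [ 0.443 -0.273  0.043] [0.002 0.002] [ 0.44  -0.27   0.054] [ 0.446 -0.252  0.054] 0.521
[[-0.947  0.32  -0.001]
 [ 0.32   0.947 -0.001]
 [ 0.    -0.001 -1.   ]]
```

View pics/wrist0.png

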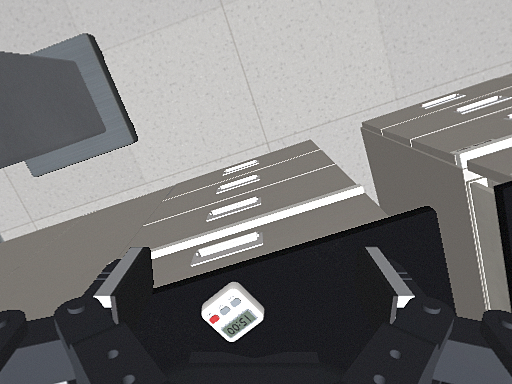

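The wrist view shows only the bench corner and a timer at (233,310), with the TCP towards the bottom of the image. Next I'll move over the tray.

>>> move_tool(increments=[[1, [-0.05, -0.035, 0], 0], [1, [-0.1, -0.07, 0], 0], [1, [-0.15, -0.105, 0], 0], [1, [-0.2, -0.14, 0], 0], [1, [-0.245, -0.17, 0], 0]], squeeze=30)

```text
time: 0.78
eef_pos: [0.3706, 0.3272, 0.2532]
tcp_rot: [0.0, 0.162, 0.987, 0.0]
ft_force: [0.6, 1.4, 0.2]
grip_width: 0.999
finger_force: 0.0
```

>>> move_tool(increments=[[1, [-0.04, -0.03, 0], 0], [1, [-0.062, -0.042, 0], 0], [1, [-0.062, -0.042, 0], 0]])

```text
time: 1.15
eef_pos: [0.4158, 0.2681, 0.253]
tcp_rot: [-0.0, 0.164, 0.987, -0.0]
ft_force: [0.3, -0.4, -0.3]
grip_width: 0.995
finger_force: 0.0
```

Run:
```python
from h import *
snap("w1")
```

```text
(no output)
```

View pics/w1.png

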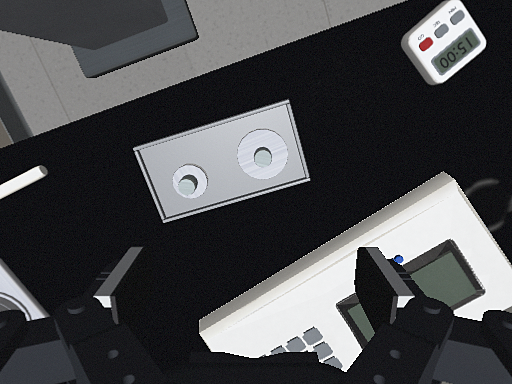

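The wide disc is at (262,154) with its knob top at (263,157). The narrow one is at (190,181), with its knob at (187,185). I'll move closer for a second view and then measure both.

>>> move_tool(increments=[[0.6, [0.03, 0, 0.04], 0], [0.6, [0.06, 0, 0.08], 0], [0.6, [0.06, 0, 0.08], 0]])

```text
time: 1.58
eef_pos: [0.3539, 0.289, 0.1697]
tcp_rot: [-0.003, 0.161, 0.987, -0.002]
ft_force: [0.9, 0.0, 0.8]
grip_width: 0.6
finger_force: 0.0
```

Run:
```python
from h import *
snap("w2")
def blobs(n):
    c,o=load(n);im=c["pixels"].astype(int);g=im.sum(2)/3
    p=project(c,o,[.415,.269,.02]).astype(int);print(n,o["eef_pos"].round(3),p)
    for dx,dy in((0,0),(14,0),(-14,0),(18,0),(24,0),(32,0)):print(im[p[1]+dy,p[0]+dx],end=" ")
    print()
for n in("w1","w2"):blobs(n)
c,o=load("w2");p=project(c,o,[.415,.269,.02]).astype(int)
y=max(p[1]-75,0);x=p[0]-110
w=c["pixels"][y:y+150,x:x+220];print(x,y);cv2.imwrite("pics/w2c.png",cv2.resize(w,None,fx=3,fy=3))
```

```text
w1 [0.416 0.268 0.253] [254 155]
[60 58 58] [200 198 184] [221 210 206] [224 210 209] [227 218 214] [230 222 219] 
w2 [0.354 0.289 0.17 ] [255 250]
[86 83 78] [189 189 177] [245 239 237] [96 95 92] [246 241 238] [248 243 242] 
145 175
```

View pics/w2c.png

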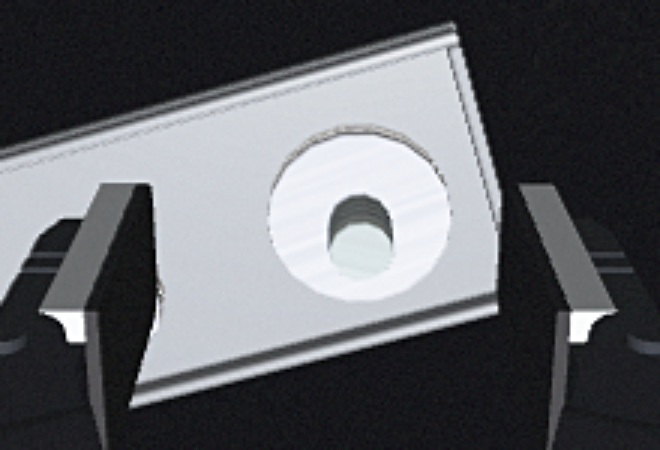

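The crop shows the wide disc, with its knob top at about crop (361,251), i.e. (265,259) in the full image. The knob top has a green tint, so I'll mask on G−R.

Add to h.py:
```python
def knob(n,near,z=.034):
    c,o=load(n);im=c["pixels"].astype(int);p=project(c,o,near)
    m=((im[...,1]-im[...,2]>6)&(im.sum(2)>420)).astype(np.uint8)
    m=cv2.morphologyEx(m,cv2.MORPH_OPEN,np.ones((3,3)))
    k,l,s,ce=cv2.connectedComponentsWithStats(m)
    L=[i for i in range(1,k) if s[i,4]>60];i=min(L,key=lambda i:np.hypot(*(ce[i]-p)))
    cs=cv2.findContours((l==i).astype(np.uint8),0,1)[0][0];(uv,ax,_)=cv2.fitEllipse(cs)
    e=np.linalg.norm(plane(c,o,np.add(uv,(ax[1]/2,0)),z)-plane(c,o,np.subtract(uv,(ax[1]/2,0)),z))
    return ray(c,o,uv),uv,s[i],e,plane(c,o,uv,z)
```

Run:
```python
from h import *
from cell import r, order, probe_bus, read_camera
K=[knob(n,[.415,.269,.034]) for n in("w1","w2")]
for k in K:print(np.round(k[1],1),k[2],"diam",k[3].round(4),k[4].round(4))
x,e=meet([k[0] for k in K]);print(x,e)
o=probe_bus.get_obs();print(totool(o,x-o["eef_pos"]).round(4),o["eef_pos"])
```

```text
[262.5 158.2] [255 150  16  17 222] diam 0.0163 [0.4172 0.2762 0.034 ]
[264.8 258.4] [255 249  21  19 296] diam 0.0162 [0.4176 0.2761 0.034 ]
[0.41696179 0.27624589 0.03515696] [np.float64(1.5866913335249485e-05), np.float64(1.5866913335088576e-05)]
[-0.0619  0.0072  0.137 ] [0.35630013 0.28918986 0.17226724]
```

>>> move_tool(increments=[[0.5, [-0.04, 0.005, 0.03], 0], [0.5, [-0.062, 0.007, 0.06], 0], [0.5, [-0.062, 0.007, 0.06], 0], [0.5, [-0.062, 0.007, 0.1], 0], [0.5, [-0.062, 0.007, 0.115], 0]])

```text
time: 2.25
eef_pos: [0.419, 0.2757, 0.0584]
tcp_rot: [-0.0, 0.162, 0.987, 0.0]
ft_force: [-0.4, 0.2, 0.1]
grip_width: 0.499
finger_force: 0.0
```

Run:
```python
from h import *
from cell import r, order, probe_bus, read_camera
o=probe_bus.get_obs();print(totool(o,np.array([.4172,.2761,.039])-o["eef_pos"]).round(4),o["ft_force"].round(1))
```

```text
[ 0.0019 -0.0002  0.0194] [-0.4  0.2  0.1]
```

>>> move_tool(increments=[[0.5, [0.001, 0, 0.012], 0], [0.5, [0.001, 0, 0.018], 0], [0.5, [0.001, 0, 0.018], 0], [0, [0.001, 0, 0.018], 0], [0, [0.001, 0, 0.018], 0]], squeeze=40)

```text
time: 2.88
eef_pos: [0.4188, 0.2758, 0.0412]
tcp_rot: [0.001, 0.162, 0.987, 0.0]
ft_force: [-0.2, -0.4, 4.4]
grip_width: 0.184
finger_force: 38.9
```

>>> move_tool(increments=[[0, [0, 0, 0], 0], [0, [0, 0, 0], 0], [0, [0, 0, 0], 0]])

```text
time: 3.25
eef_pos: [0.4188, 0.2758, 0.0412]
tcp_rot: [0.001, 0.162, 0.987, 0.0]
ft_force: [-0.9, 0.1, 7.2]
grip_width: 0.188
finger_force: 39.1
```

The knob is gripped at 0.188 opening, about 17 mm. I'll lift it and head for the holder.

>>> move_tool(increments=[[0, [0, 0, -0.03], 0], [0, [0, 0, -0.08], 0], [0, [-0.02, -0.03, -0.13], 0], [0, [-0.045, -0.075, -0.16], 0], [0, [-0.075, -0.12, -0.17], 0]])

```text
time: 3.88
eef_pos: [0.4518, 0.1368, 0.2127]
tcp_rot: [0.002, 0.162, 0.987, 0.0]
ft_force: [0.7, -0.1, -1.9]
grip_width: 0.186
finger_force: 39.3
```

>>> move_tool(increments=[[0, [-0.025, -0.045, 0], 0], [0, [-0.055, -0.095, 0], 0], [0, [-0.09, -0.145, 0], 0], [0, [-0.115, -0.185, 0], 0], [0, [-0.13, -0.205, 0], 0]])

```text
time: 4.5
eef_pos: [0.5085, -0.1, 0.21]
tcp_rot: [-0.0, 0.163, 0.987, 0.0]
ft_force: [-0.4, 0.3, -1.4]
grip_width: 0.189
finger_force: 39.3
```

>>> move_tool(increments=[[0, [0, 0, 0], 0], [0, [0, 0, 0], 0]])

```text
time: 4.75
eef_pos: [0.5082, -0.0968, 0.2102]
tcp_rot: [-0.0, 0.162, 0.987, 0.0]
ft_force: [-0.1, -0.1, -1.3]
grip_width: 0.187
finger_force: 39.3
```

Run:
```python
from h import *
snap("w3")
```

```text
(no output)
```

View pics/w3.png

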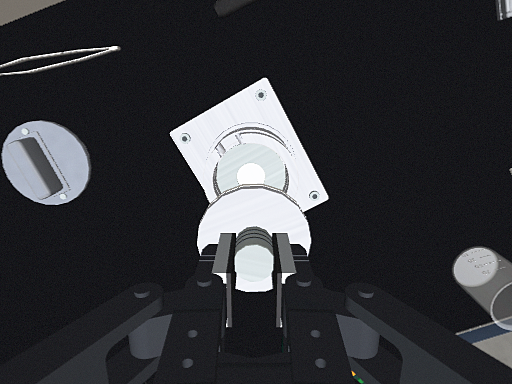

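w3 shows the holder at about (250,160), half hidden by the held standard, which is level. The cap is at (46,163). I'll shift so that both are clear, from two poses.

>>> move_tool(increments=[[0, [-0.05, -0.05, 0], 0], [0, [-0.07, -0.09, 0], 0], [0, [-0.07, -0.09, 0], 0], [0, [-0.07, -0.09, 0], 0]])

```text
time: 5.3
eef_pos: [0.5459, -0.2043, 0.2103]
tcp_rot: [-0.0, 0.162, 0.987, 0.0]
ft_force: [-0.3, 1.2, -0.9]
grip_width: 0.188
finger_force: 39.5
```

```bash
python3 -c "
from h import *
snap('w4')"
```

>>> move_tool(increments=[[0, [0, 0.04, -0.04], 0], [0, [0, 0.06, -0.08], 0], [0, [0, 0.06, -0.08], 0], [0, [0, 0.06, -0.08], 0]])

```text
time: 5.85
eef_pos: [0.565, -0.1477, 0.2899]
tcp_rot: [-0.0, 0.161, 0.987, 0.0]
ft_force: [0.5, 0.7, -1.8]
grip_width: 0.188
finger_force: 39.5
```

```bash
python3 -c "
from h import *
snap('w5')
a=load('w4')[0]['pixels'];b=load('w5')[0]['pixels'];cv2.imwrite('pics/w45.png',np.vstack([a[:220],b[:220]]))"
```

```text
(no output)
```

View pics/w45.png

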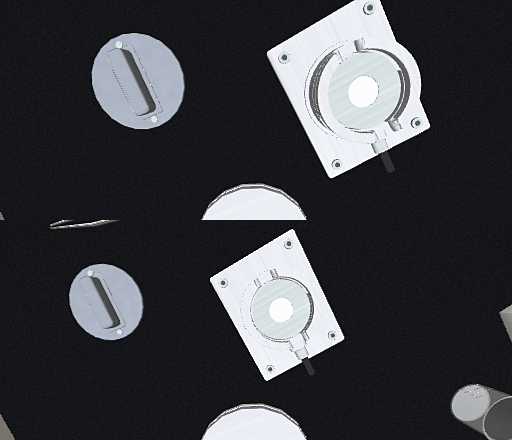

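w4 (top half) shows the pan window at (364,91), notches at about (360,45) and (395,125), plate screws at (369,9), (284,58), (417,123) and (336,164), and cap dots at (119,45) and (154,119). In w5 the window is at (281,90) and the dots at (90,53) and (120,112). I'll triangulate these.

Create m.py:
```python
from h import *
seeds={"w4":dict(win=(364,91),d1=(119,45),d2=(154,119),s1=(369,9),s2=(284,58),s3=(417,123),s4=(336,164)),
"w5":dict(win=(281,90),d1=(90,53),d2=(120,112),s1=(289,24),s2=(223,63),s3=(333,115),s4=(270,149))}
out={}
def sub(g,uv,bright,rad):
    x,y=uv;x0,y0=max(x-rad,0),max(y-rad,0);w=g[y0:y+rad+1,x0:x+rad+1]
    if not bright:w=255-w
    t,m=cv2.threshold(w.astype(np.uint8),0,1,cv2.THRESH_OTSU)
    k,l,s,ce=cv2.connectedComponentsWithStats(m.astype(np.uint8))
    i=min((i for i in range(1,k) if s[i,4]>2),key=lambda i:np.hypot(*(ce[i]-[x-x0,y-y0])))
    return ce[i]+[x0,y0],s[i,4]
for n,S in seeds.items():
    c,o=load(n);im=c["pixels"].astype(int)
    for k,uv in S.items():
        g=im[...,2] if k in("win","d1","d2") else im[...,1]
        p,a=sub(g,uv,k in("win","d1","d2"),24 if k=="win" else 6 if k[0]=="d" else 7)
        out.setdefault(k,[]).append((ray(c,o,p),p,a))
X={}
for k,v in out.items():
    x,e=meet([a[0] for a in v]);X[k]=x;print(k,x.round(4),np.round(e,4),[(np.round(a[1],1).tolist(),int(a[2])) for a in v])
sc=np.mean([X[f"s{i}"] for i in(1,2,3,4)],0);print("plate centre",sc)
d=X["s3"]-X["s1"]+X["s4"]-X["s2"];print("yaw plate",np.degrees(np.arctan2(d[1],d[0])),np.linalg.norm(d)/2,np.linalg.norm(X["s1"]-X["s2"]))
d=X["d2"]-X["d1"];print("cap c",(X["d2"]+X["d1"])/2,"yaw",np.degrees(np.arctan2(d[1],d[0])),np.linalg.norm(d))
# cap outline from both views, bluish grey
for n in("w4","w5"):
    c,o=load(n);im=c["pixels"];g=cv2.GaussianBlur(im,(3,3),0).min(2);cx,cy=np.mean([seeds[n]["d1"],seeds[n]["d2"]],0)
    m=(g>60).astype(np.uint8);k,l,s,ce=cv2.connectedComponentsWithStats(m);i=min((i for i in range(1,k) if s[i,4]>1500),key=lambda i:np.hypot(*(ce[i]-[cx,cy])))
    cs=cv2.findContours((l==i).astype(np.uint8),0,1)[0][0];uv,ax,_=cv2.fitEllipse(cv2.convexHull(cs))
    a,b=plane(c,o,np.add(uv,(ax[1]/2,0)),.027),plane(c,o,np.subtract(uv,(ax[1]/2,0)),.027);print(n,"cap outline",uv,plane(c,o,uv,.027).round(4),np.linalg.norm(a-b));out.setdefault("cap",[]).append(ray(c,o,uv))
print(meet(out["cap"]))
```

```bash
python3 m.py
```

```text
win [ 0.51   -0.1011  0.045 ] [0.0001 0.0001] [([362.7, 91.1], 724), ([280.5, 89.6], 456)]
d1 [ 0.413 -0.275  0.031] [0.0001 0.0001] [([118.7, 44.3], 144), ([89.7, 52.4], 142)]
d2 [ 0.4765 -0.2753  0.0196] [0.0001 0.0001] [([153.5, 118.6], 31), ([119.8, 111.7], 153)]
s1 [ 0.4498 -0.0713  0.014 ] [0. 0.] [([369.4, 7.2], 30), ([288.4, 23.3], 19)]
s2 [ 0.4642 -0.1501  0.0144] [0. 0.] [([283.8, 56.9], 30), ([222.5, 62.4], 17)]
s3 [ 0.5563 -0.0516  0.0132] [0. 0.] [([417.1, 122.7], 24), ([332.5, 115.0], 16)]
s4 [ 0.5701 -0.1308  0.0148] [0. 0.] [([337.0, 164.3], 22), ([269.5, 148.9], 15)]
plate centre [ 0.51012032 -0.10094159  0.01410021]
yaw plate 10.384128292022586 0.1080167415137699 0.08004328023272982
cap c [ 0.44473837 -0.27516928  0.0252919 ] yaw -0.2701908313356855 0.06457159993312715
w4 cap outline (137.64031982421875, 80.71943664550781) [ 0.4433 -0.2732  0.027 ] 0.08394955332929364
w5 cap outline (105.73539733886719, 81.4936294555664) [ 0.4435 -0.2733  0.027 ] 0.08544326823789732
(array([ 0.44345543, -0.27317179,  0.02734901]), [np.float64(0.00014277551137371338), np.float64(0.00014277551137364906)])
```

Holder axis (0.510, −0.101) from both the window and the screws, with the window at 45 mm against 46 expected. Plate yaw is 10.4° and screw height about 14 mm. These agree with the given sizes, so I'll place the standard.

Run:
```python
from h import *
from cell import r, order, probe_bus, read_camera
o=probe_bus.get_obs();print(totool(o,np.array([.5115,-.1015,.085])-o["eef_pos"]).round(4),o["eef_pos"])
```

```text
[0.065  0.0271 0.2043] [ 0.56467086 -0.14802919  0.28924811]
```

>>> move_tool(increments=[[0, [0.035, 0.015, 0.03], 0], [0, [0.065, 0.027, 0.08], 0], [0, [0.065, 0.027, 0.12], 0], [0, [0.065, 0.027, 0.15], 0], [0, [0.065, 0.027, 0.15], 0]])

```text
time: 6.52
eef_pos: [0.5098, -0.1014, 0.1369]
tcp_rot: [-0.003, 0.162, 0.987, 0.001]
ft_force: [-1.5, 1.1, -1.0]
grip_width: 0.189
finger_force: 39.5
```

Run:
```python
from h import *
from cell import r, order, probe_bus, read_camera
o=probe_bus.get_obs();print(totool(o,np.array([.5115,-.1015,.085])-o["eef_pos"]).round(4),o["eef_pos"])
```

```text
[-0.002   0.0004  0.0519] [ 0.50976552 -0.10140118  0.13690335]
```

>>> move_tool(increments=[[0, [-0.001, 0, 0.02], 0], [0, [-0.001, 0, 0.035], 0], [0, [-0.001, 0, 0.044], 0], [0, [-0.001, 0, 0.048], 0], [0, [-0.001, 0, 0.048], 0]])

```text
time: 7.15
eef_pos: [0.5132, -0.1026, 0.0923]
tcp_rot: [0.0, 0.162, 0.987, 0.0]
ft_force: [-0.6, -0.3, -1.4]
grip_width: 0.188
finger_force: 39.5
```

>>> move_tool(increments=[[0, [0, 0, 0.002], 0], [0, [0, 0, 0.004], 0], [0, [0, 0, 0.004], 0]])

```text
time: 7.52
eef_pos: [0.5131, -0.1026, 0.0883]
tcp_rot: [-0.0, 0.162, 0.987, 0.0]
ft_force: [-0.9, 1.2, -0.8]
grip_width: 0.189
finger_force: 39.5
```

```bash
python3 -c "
from h import *
c,o=snap('w6');print(o['eef_pos'].round(4))
cv2.imwrite('pics/w6.png',c['pixels'])"
```

```text
[ 0.5131 -0.1026  0.0883]
```

>>> move_tool(increments=[[0, [0.0015, 0, 0.002], 0], [0, [0.0015, 0, 0.004], 0], [0, [0.0015, 0, 0.006], 0], [0, [0.0015, 0, 0.006], 0]])

```text
time: 8.07
eef_pos: [0.5117, -0.1021, 0.0823]
tcp_rot: [-0.0, 0.162, 0.987, 0.0]
ft_force: [-1.2, -0.0, 2.5]
grip_width: 0.192
finger_force: 39.7
```

Contact came at the predicted height, with about 3.8 N of change in force. I'll release, retreat and look.

>>> move_tool(increments=[[0.45, [0, 0, 0], 0], [0.45, [0, 0, 0], 0], [0.45, [0, 0, -0.01], 0], [0.45, [0, 0, -0.05], 0], [0.45, [0, 0, -0.09], 0]])

```text
time: 8.7
eef_pos: [0.5116, -0.102, 0.1739]
tcp_rot: [-0.0, 0.162, 0.987, 0.0]
ft_force: [0.4, -0.2, 0.6]
grip_width: 0.452
finger_force: 0.0
```

>>> move_tool(increments=[[0.6, [-0.03, -0.02, -0.03], 0], [0.6, [-0.07, -0.05, -0.05], 0], [0.6, [-0.07, -0.05, -0.05], 0], [0.6, [-0.07, -0.05, -0.05], 0]])

```text
time: 9.2
eef_pos: [0.5618, -0.1717, 0.2223]
tcp_rot: [-0.0, 0.162, 0.987, 0.0]
ft_force: [-0.1, -0.2, -0.9]
grip_width: 0.6
finger_force: 0.0
```

```bash
python3 -c "
from h import *
c,o=snap('w7');print(o['eef_pos'].round(4))"
```

```text
[ 0.5618 -0.1717  0.2223]
```

View pics/w7.png

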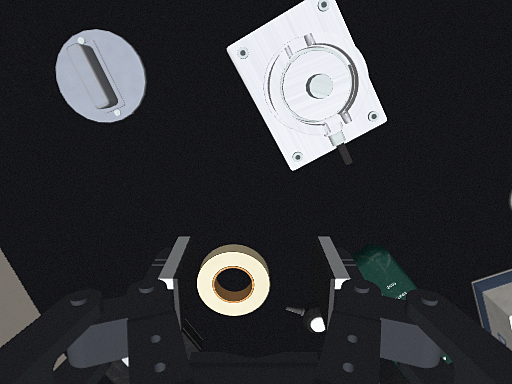

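The standard sits in the pan at (320,85), and the cap is at (100,77) with its dots at (80,40) and (117,113). I'll check the standard's centring and refine the cap.

Run:
```python
from h import *
from cell import r, order, probe_bus, read_camera
k=knob("w7",[.51,-.101,.076],.076);print("knob",np.round(k[1],1),k[2],k[3],k[4])
S={"w4":((119,45),(154,119)),"w5":((90,53),(120,112)),"w7":((80,40),(117,113))}
rays=[[],[]]
for n,ds in S.items():
    c,o=load(n);g=c["pixels"][...,2].astype(int)
    for j,(x,y) in enumerate(ds):
        w=g[y-7:y+8,x-7:x+8];t=np.median(w)
        m=(w>(np.percentile(w,99.5)+np.percentile(w,65))/2).astype(np.uint8)
        kk,l,s,ce=cv2.connectedComponentsWithStats(m);i=min(range(1,kk),key=lambda i:np.hypot(*(ce[i]-7)))
        p=ce[i]+[x-7,y-7];rays[j].append(ray(c,o,p));print(n,j,p.round(1),s[i,4],w.max(),t,plane(c,o,p,.028).round(4))
a,b=meet(rays[0]),meet(rays[1]);print(a,b);d=b[0]-a[0];print("c",(a[0]+b[0])/2,np.degrees(np.arctan2(d[1],d[0])),np.linalg.norm(d))
o=probe_bus.get_obs();print(o["q"].round(3))
```

```text
knob [320.7  86.1] [310  75  23  24 433] 0.017281423602514293 [ 0.51016154 -0.10237878  0.076     ]
w4 0 [118.4  44.1] 36 236 172.0 [ 0.4122 -0.2761  0.028 ]
w4 1 [153.6 118.5] 28 233 176.0 [ 0.4764 -0.2726  0.028 ]
w5 0 [89.5 52.5] 20 231 172.0 [ 0.4122 -0.2764  0.028 ]
w5 1 [118.9 111.4] 17 231 174.0 [ 0.4765 -0.2729  0.028 ]
w7 0 [80.5 39.9] 33 232 171.0 [ 0.4121 -0.276   0.028 ]
w7 1 [116.7 112.2] 28 230 175.0 [ 0.4765 -0.2727  0.028 ]
(array([ 0.41246765, -0.27569509,  0.0293035 ]), [np.float64(5.346483106981683e-05), np.float64(0.00020163013342366828), np.float64(0.00022486129755852234)]) (array([ 0.47648985, -0.27237833,  0.02901388]), [np.float64(5.710473760631496e-05), np.float64(0.0001530834189590019), np.float64(0.00011752268595870819)])
c [ 0.44447875 -0.27403671  0.02915869] 2.9656427205755858 0.06410871039906282
[-0.519  0.061 -0.004  1.506  0.    -0.193]
```

The knob centre is (0.5102, −0.1024), within 1.5 mm of the axis, so it's well seated. The cap centre is (0.4444, −0.2742), yaw 3.0°, flange top measured at 29 mm against 28 expected. I'll go and grasp it.

The manual's scale: turns go in shares of 4 rad. Converting my numbers, -0.379 rad / 4 = -0.0948.

>>> move_tool(increments=[[0.6, [0.02, -0.04, 0.02], -0.03], [0.6, [0.05, -0.085, 0.05], -0.0625], [0.6, [0.078, -0.135, 0.08], -0.0948], [0.6, [0.078, -0.135, 0.11], -0.0948], [0.6, [0.078, -0.135, 0.11], -0.0948]])

```text
time: 9.88
eef_pos: [0.4431, -0.2729, 0.1101]
tcp_rot: [-0.001, -0.026, 1.0, 0.002]
ft_force: [-0.4, 0.9, 0.7]
grip_width: 0.603
finger_force: 0.0
```

```bash
python3 - <<'E'
from h import *
from cell import r, order, probe_bus, read_camera
o=probe_bus.get_obs();print(totool(o,np.array([.4444,-.2742,.054])-o["eef_pos"]).round(4),o["eef_pos"])
y=totool(o,np.array([np.cos(np.radians(93)),np.sin(np.radians(93)),0]));print("turn",np.arctan2(-y[0],y[1]).round(4))
E
```

```text
[-0.0014 -0.0015  0.0561] [ 0.44310884 -0.27294885  0.11006482]
turn 0.0002
```

>>> move_tool(increments=[[0.6, [-0.0005, -0.0005, 0.03], 0], [0.6, [-0.0005, -0.0005, 0.05], 0], [0.6, [-0.0005, -0.0005, 0.055], 0], [0.6, [-0.0005, -0.0005, 0.055], 0], [0, [-0.0005, -0.0005, 0.055], 0]], squeeze=100)

```text
time: 10.5
eef_pos: [0.4462, -0.2756, 0.0587]
tcp_rot: [0.001, -0.027, 1.0, -0.001]
ft_force: [-0.3, 0.2, -0.5]
grip_width: 0.402
finger_force: 0.0
```

>>> move_tool(increments=[[0, [0, 0, 0], 0], [0, [0, 0, 0], 0], [0, [0, 0, 0], 0], [0, [0, 0, 0], 0]])

```text
time: 11.0
eef_pos: [0.4459, -0.2757, 0.0585]
tcp_rot: [0.001, -0.027, 1.0, -0.0]
ft_force: [-0.1, 2.4, 6.4]
grip_width: 0.138
finger_force: 98.8
```

In the tool's units: -0.129 rad / 4 = -0.0323.

>>> move_tool(increments=[[0, [0, 0, -0.04], 0], [0, [0, 0, -0.09], 0], [0, [-0.01, 0.03, -0.12], 0], [0, [-0.03, 0.075, -0.12], -0.015], [0, [-0.05, 0.12, -0.12], -0.0323]])

```text
time: 11.62
eef_pos: [0.4895, -0.1519, 0.1779]
tcp_rot: [0.0, -0.091, 0.996, -0.0]
ft_force: [0.7, -1.0, -2.4]
grip_width: 0.136
finger_force: 98.3
```

>>> move_tool(increments=[[0, [-0.017, 0.035, 0], 0], [0, [-0.02, 0.048, 0], 0], [0, [-0.02, 0.048, 0], 0], [0, [-0.02, 0.048, 0], 0]])

```text
time: 12.12
eef_pos: [0.4998, -0.103, 0.1773]
tcp_rot: [-0.0, -0.09, 0.996, -0.0]
ft_force: [-0.1, -0.2, -2.5]
grip_width: 0.136
finger_force: 98.3
```

Create t.py:
```python
from h import *
from cell import r, order, probe_bus, read_camera
import sys
o=probe_bus.get_obs();a=np.radians(float(sys.argv[1]));off=.0015
X=-np.array([np.cos(a),np.sin(a),0]);T=np.array([.5101,-.1010,0])-off*X
d=T-o["eef_pos"];d[2]=0;y=totool(o,np.array([-np.sin(a),np.cos(a),0]));q=R.from_quat(np.roll(o["tcp_rot"],-1)).as_matrix()
print("shift",totool(o,d).round(4),"turn",np.arctan2(-y[0],y[1]).round(4),"z",o["eef_pos"][2].round(4),"zaxis",q[:,2].round(4),o["ft_force"].round(1),o["ft_torque"].round(2))
```

```bash
python3 t.py 10.4
```

```text
shift [-0.012   0.0001 -0.    ] turn -0.0003 z 0.1773 zaxis [-0.e+00 -3.e-04 -1.e+00] [-0.1 -0.2 -2.5] [-0.06 -0.03 -0.02]
```

>>> move_tool(increments=[[0, [-0.012, 0, 0], 0], [0, [-0.012, 0, 0], 0], [0, [-0.012, 0, 0.02], 0], [0, [-0.012, 0, 0.04], 0], [0, [-0.012, 0, 0.05], 0]])

```text
time: 12.75
eef_pos: [0.5105, -0.0993, 0.1246]
tcp_rot: [-0.001, -0.091, 0.996, 0.001]
ft_force: [-0.1, 0.4, -2.7]
grip_width: 0.137
finger_force: 98.3
```

>>> move_tool(increments=[[0, [0, 0, 0], 0]])

```text
time: 12.88
eef_pos: [0.511, -0.0994, 0.1259]
tcp_rot: [-0.001, -0.091, 0.996, 0.001]
ft_force: [-0.6, -0.4, -1.5]
grip_width: 0.138
finger_force: 98.3
```

```bash
python3 t.py 10.4; python3 -c "
from h import *
from cell import r, order, probe_bus, read_camera
c=read_camera('side');a=c['pixels'][130:230,210:330];b=read_camera('top')['pixels'][150:250,240:360]
cv2.imwrite('pics/s8.png',cv2.resize(np.hstack([a,b]),None,fx=3.3,fy=3.3))"
```

```text
shift [-0.0004 -0.0014 -0.    ] turn 0.0007 z 0.1259 zaxis [-0.0019  0.001  -1.    ] [-0.6 -0.4 -1.5] [ 0.03 -0.04  0.03]
```

View pics/s8.png

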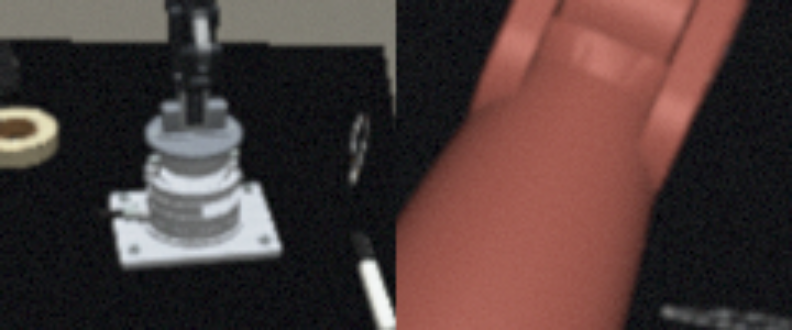

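The side crop shows the cap level and centred just above the rim, with nothing touching yet. The top view is blocked by the arm. I'll correct 1.4 mm and lower in steps.

>>> move_tool(increments=[[0, [0, -0.001, 0], 0], [0, [0, -0.001, 0.003], 0], [0, [0, -0.001, 0.006], 0], [0, [0, -0.001, 0.009], 0], [0, [0, -0.001, 0.011], 0]])

```text
time: 13.6
eef_pos: [0.5119, -0.1007, 0.116]
tcp_rot: [-0.0, -0.091, 0.996, 0.0]
ft_force: [0.1, 0.6, -1.6]
grip_width: 0.135
finger_force: 98.3
```

```bash
python3 t.py 10.4
```

```text
shift [0.0003 0.0001 0.    ] turn 0.0007 z 0.116 zaxis [-2.e-04  2.e-04 -1.e+00] [ 0.1  0.6 -1.6] [0.01 0.03 0.02]
```

Foot is 2.5 mm below the rim with no resistance. Continuing.

>>> move_tool(increments=[[0, [0, 0, 0.003], 0], [0, [0, 0, 0.006], 0], [0, [0, 0, 0.008], 0], [0, [0, 0, 0.01], 0], [0, [0, 0, 0.01], 0]])

```text
time: 14.22
eef_pos: [0.5121, -0.1008, 0.1064]
tcp_rot: [0.0, -0.091, 0.996, -0.0]
ft_force: [-0.8, -0.5, 2.3]
grip_width: 0.134
finger_force: 100.2
```

```bash
python3 t.py 10.4
```

```text
shift [ 0.0005  0.0002 -0.    ] turn 0.0007 z 0.1064 zaxis [ 3.e-04 -0.e+00 -1.e+00] [-0.8 -0.5  2.3] [0.04 0.02 0.34]
```

>>> move_tool(increments=[[0, [0, 0, 0.003], 0], [0, [0, 0, 0.006], 0], [0, [0, 0, 0.008], 0], [0, [0, 0, 0.01], 0], [0, [0, 0, 0.011], 0]])

```text
time: 14.85
eef_pos: [0.5123, -0.101, 0.0964]
tcp_rot: [0.0, -0.091, 0.996, -0.0]
ft_force: [-5.7, 2.2, 18.8]
grip_width: 0.135
finger_force: 101.6
```

```bash
python3 t.py 10.4
```

```text
shift [ 0.0007  0.0004 -0.    ] turn 0.0007 z 0.0964 zaxis [ 1.e-03 -5.e-04 -1.e+00] [-5.7  2.2 18.8] [ 0.52  1.07 -0.05]
```

The flange is on the rim: TCP 96.4 mm against 96.5 predicted, with about 21 N of push. I'll turn it clockwise, shifting as I go to allow for the grip offset.

In the tool's units: 0.68 rad / 4 = 0.17.

>>> move_tool(increments=[[0, [0, 0, 0], 0.03], [0, [0.0001, -0.0003, 0], 0.065], [0, [0.0002, -0.0005, 0], 0.1], [0, [0.0003, -0.0007, 0], 0.135], [0, [0.0004, -0.0009, 0], 0.17]])

```text
time: 15.48
eef_pos: [0.5124, -0.1015, 0.0964]
tcp_rot: [0.001, 0.248, 0.969, 0.0]
ft_force: [-2.0, 3.0, 12.5]
grip_width: 0.137
finger_force: 100.9
```

```bash
python3 t.py -29
```

```text
shift [ 0.0008 -0.0007 -0.    ] turn 0.0045 z 0.0964 zaxis [ 1.9e-03  3.0e-04 -1.0e+00] [-2.   3.  12.5] [0.7  0.24 0.23]
```

In the tool's units: 0.7 rad / 4 = 0.175.

>>> move_tool(increments=[[0, [0.0002, -0.0003, 0.0005], 0.0375], [0, [0.0004, -0.0006, 0.0005], 0.075], [0, [0.0006, -0.0008, 0.0005], 0.1125], [0, [0.0008, -0.001, 0.0005], 0.15], [0, [0.0008, -0.001, 0.0005], 0.175]])

```text
time: 16.1
eef_pos: [0.5114, -0.1024, 0.0964]
tcp_rot: [0.001, 0.565, 0.825, 0.0]
ft_force: [-4.7, 2.8, 16.0]
grip_width: 0.133
finger_force: 101.7
```

```bash
python3 t.py -69.6
```

```text
shift [ 0.0003 -0.0008 -0.    ] turn 0.0135 z 0.0964 zaxis [ 2.3e-03 -7.0e-04 -1.0e+00] [-4.7  2.8 16. ] [0.13 1.02 0.51]
```

In the tool's units: 0.06 rad / 4 = 0.015.

>>> move_tool(increments=[[0, [0, 0, 0.0005], 0.0075], [0, [0, 0, 0.0005], 0.015], [0, [0, 0, 0.0005], 0.015], [0, [0, 0, 0.0005], 0.015]])

```text
time: 16.6
eef_pos: [0.511, -0.1026, 0.0964]
tcp_rot: [0.001, 0.587, 0.809, -0.0]
ft_force: [-6.9, 0.6, 21.7]
grip_width: 0.137
finger_force: 103.7
```

```bash
python3 t.py -69.6
```

```text
shift [ 0.0003 -0.0003 -0.    ] turn -0.0411 z 0.0964 zaxis [ 0.0012 -0.0015 -1.    ] [-6.9  0.6 21.7] [0.25 1.62 1.37]
```

In the tool's units: 0.05 rad / 4 = 0.0125.

>>> move_tool(increments=[[0, [0, 0, 0], 0.0075], [0, [0, 0, 0], 0.0125], [0, [0, 0, 0], 0.0125], [0, [0, 0, 0], 0.0125]])

```text
time: 17.1
eef_pos: [0.511, -0.1026, 0.0965]
tcp_rot: [0.001, 0.607, 0.795, -0.0]
ft_force: [-8.7, 0.2, 21.6]
grip_width: 0.13
finger_force: 114.3
```

```bash
python3 t.py -69.6; python3 -c "
from h import *
from cell import r, order, probe_bus, read_camera
c=read_camera('side');a=c['pixels'][110:230,190:350]
w,o=snap('w9')
cv2.imwrite('pics/s9.png',np.vstack([cv2.resize(a,(400,300)),cv2.resize(w['pixels'][184:],(400,300-100))]))"
```

```text
shift [ 0.0003 -0.0003 -0.    ] turn -0.0897 z 0.0965 zaxis [ 0.001  -0.0019 -1.    ] [-8.7  0.2 21.6] [0.05 1.72 2.28]
```

View pics/s9.png

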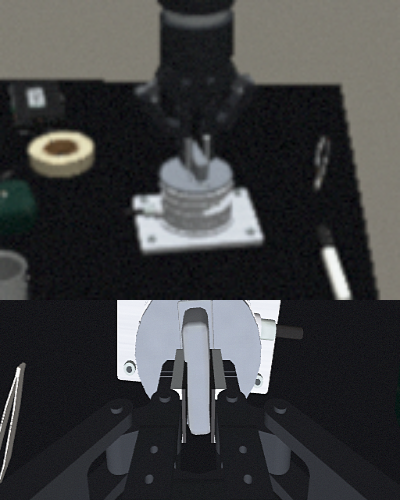

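The cap is down on the rim and the bar is still gripped. Torque climbs with extra turn (1.4 to 2.3 N m), so it's at the stop. I'll hold briefly, check it's steady, and hand in.

In the tool's units: -0.02 rad / 4 = -0.005.

>>> move_tool(increments=[[0, [0, 0, 0.0005], -0.005], [0, [0, 0, 0.0005], -0.005], [0, [0, 0, 0.0005], -0.005], [0, [0, 0, 0.0005], -0.005]])

```text
time: 17.7
eef_pos: [0.511, -0.1026, 0.0964]
tcp_rot: [0.001, 0.599, 0.801, -0.0]
ft_force: [-10.4, 1.4, 25.5]
grip_width: 0.132
finger_force: 108.5
```

```bash
python3 t.py -69.6; python3 -c "
from cell import r, order, probe_bus, read_camera
print(order.sign_off())"
```

```text
shift [ 0.0003 -0.0003 -0.    ] turn -0.0701 z 0.0964 zaxis [ 0.0011 -0.0019 -1.    ] [-10.4   1.4  25.5] [0.29 2.17 1.99]
the job is handed in; nothing more can be done
None
```

I handed the job in at 17.7 s, with no verdict returned: the wide standard is face down on the pan, and the cap is turned clockwise to its stop, still gripped and pressed on the rim with about 25 N.

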